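Find the rattling junction box

ROBOT

A 6-joint arm with a two-finger parallel gripper is mounted at the origin on the work surface. World frame = base frame: x ahead of the robot, y to its left, z up, the work surface at z = 0. Lengths are in m, angles in degrees, forces in N, time in s.
With the tool pointing down it reaches from about 0.35 to 0.725 m from the base axis. Payload 6 kg.
Tool frame: the origin (TCP) lies midway between the tips of the shut fingers; the grasp point (between the pads) lies 19 mm behind it (arm.pinch_z is the distance from the TCP to the grasp point, in m); z points along the fingers, x is the direction in which the jaws open and shut, and the axes are right-handed (so a half turn about z gives the same grasp; the last joint's range is limited). The gripper opens to 85 mm and grips with 20 to 120 N. Pads are 22 mm wide; open, the fingers measure 114 mm over their backs; the gripper's body (76 mm by 85 mm) begins 54 mm behind the grasp point. The pads swing forward as they close: fully open they stand 13 mm farther back than shut.
Start: joints at [86.843, 2.303, 4.859, 0, -92.561, -19.12], TCP at [0.227, 0.555, 0.231] pointing down, gripper open.
Joint ranges: [-146.85, 146.85], [-73.84, 115.35], [-62.03, 85.46], [-188.31, 113.3], [-161.28, -10.13], [-171.36, 171.36]. Speed limits (degrees/s): [147.25, 147.25, 172.46, 180, 180, 180].

INTERFACE

Orientations are given as [roll, pitch, yaw] about the fixed x, y, z axes, in that order (R = Rz(yaw) Ry(pitch) Rx(roll)).
In Python, from workcell import arm gives the robot as it stands. The module is installed in compiled form; this text tells all that it offers.
- The arm moves only by the shell command python3 -m inch 'ROWS' [FORCE]. ROWS is JSON, a list of rows, each a list of 5 numbers: the shift along the tool's x, y, z in mm, then the turn about the tool's z in degrees, then the closure, from 0 (fully open) to 1 (shut). A call has exactly 8 rows; each row is the pose to reach, as a shift and turn from the pose measured when the call began, along the tool's axes at that moment; what a row does not reach only later rows make up. A row lasts 1/10 s, in which the tool goes at most 50 mm and 8.59 degrees, less where a joint would pass 70% of its speed; a pose out of reach is approached as far as the arm can. A call with a gripper value outside its range is refused whole. The fingers move at their own pace and stop on an object; FORCE is the grip in N (left out, the last holds). Time passes only in rows, so rows that repeat a pose let the fingers close, or fill a call up. It gives the time, the measured TCP pose, the force and the opening at its end, in the units of the state.
- arm.get_obs(): the state, without advancing time (a new reading comes with each control period).
- arm.grab_frame(name): name is "scene" or "top" or "wrist"; returns the picture (384x512x3 uint8, blue, green, red); there is no depth.
- arm.camera_info(name): a dict with "fx", "fy", "cx", "cy" (pixels), "T" (4x4, takes a point from camera to world coordinates); the wrist camera has in their place "tool_from_camera" (4x4, takes a point from camera to tool coordinates, whose origin is the TCP and whose axes are the tool frame's). Camera axes: x right, y down, z forward; pixel columns grow to the right and rows downward; lengths in m; the calibration is good to about 2 mm. A picture is of the moment at which its call begins: read the wrist's pose just before it. camera_info takes no time and is no camera call.
- arm.finish_job(): hands the job in, once; it reports no verdict.
The state is a dict: "t": time; "joints": joint angles; "qd": joint speeds; "tau": joint torques, N m; "tcp_pos": TCP position; "ee_rot": TCP orientation; "contact_force": force on the tool from outside, world axes, zero at the start; "moment": the same for the moment, N m; "grip_width": finger opening in m.
Only numpy, scipy, OpenCV 4.12 (cv2) and the standard library are available. Lean on these libraries where they do the work, as an engineer would, in place of code of your own. Each camera call takes 0.05 s, during which the arm holds its last target.

TASK

One of the three sealed grey junction boxes has a loose part knocking about inside: pick them up and shake them lengthwise to find which one rattles. Set the two that do not rattle flat, lid up, on the narrow raised steel channel and let go of them, then finish still holding the rattling box in the gripper, level and still, lid up, about 20 cm above the middle of the black rubber mat. Leave the can, the pipe coupling and the cardboard carton alone.

Things in the scene. Friction and masses are not known exactly. Their poses are not given: they have to be found in the camera images.
- board: fixed cork board lying on the table, 130 mm (its x axis) x 450 mm (its y axis) x 10 mm thick; origin at table height under its middle. The three grey boxes stand on it side by side, each centred on one of spots 1 to 3, lid up, its length along the board's x axis
- spot_1 (a point): point on the board's top, 170 mm to its -y side, axes as the board: centre of the underside of one of the three boxes at the start (stays with the board). The boxes look alike: grey, 112 mm long x 58 wide x 48 high, plain smooth sides, lighter lid, about 0.4 to 0.6 kg, so weight tells nothing
- spot_2 (a point): point on the middle of the board's top, axes as the board: centre of the underside of one box at the start. Which box stands on which spot is random. Two boxes are packed solid; the third rattles: in it a metal part of about 0.2 kg on a slack spring clip swings along the length, about 18 mm each way
- spot_3 (a point): point on the board's top, 170 mm to its +y side, axes as the board: centre of the underside of one box at the start. After a brisk lengthwise shake stops, the loose part in the rattling box goes on swinging at about 4 Hz for a second or more: the lengthwise force on the tool swings by about 2 N each way; a packed box stays steady
- ledge: fixed length of steel strut channel on two feet, a narrow raised ledge: flat top 41 mm wide (its x axis) and 360 mm long (its y axis), 75 mm above the table; origin at table height under its middle. Both boxes fit on it end to end, their length along the channel; a box overhangs it by about 8 mm on each side
- mat: fixed black rubber mat lying on the table, 140 x 140 x 4 mm; origin at the centre of its underside, on the table
- can: bystander: upright steel can, 70 mm across, 100 mm high; origin at the centre of its underside
- coupling: bystander: grey plastic pipe coupling standing on end, 60 mm across, 60 mm high; origin at the centre of its underside
- carton: bystander: closed cardboard carton 100 x 120 x 80 mm; origin at the centre of its underside
There are look-alikes about, which are no part of the job. What is meant by the mat is not yellow, and is the larger of those in its own colour.

How it is judged:
By the outcome, as a careful person would: the job done as asked, in the order asked, and still so for the second after the job is handed in, while the arm keeps its last pose, push and grip.
It also fails if it takes over 72 s, if anything falls off the work surface, if the arm or the gripper's body presses on something with over 40 N, if the wrist force passes 120 N, or if a joint passes its speed limit or range.

## Working session

There is one attempt and no reset: what is moved stays moved. The work goes in short steps, Python scripts to look and compute and a shell command to move; the robot and the scene stay as the last step left them, time stands still between calls to the robot, and variables do not carry over. Pictures are saved under pics/ and viewed, and the job is handed in when it is done.

```bash
mkdir -p pics
cat > h.py <<'E'
import numpy as np, cv2
from workcell import arm
from scipy.spatial.transform import Rotation as R
def save(n,f): 
    im=arm.grab_frame(n); cv2.imwrite(f'pics/{f}.png',im); return im
def ray(info,u,v,T=None):
    T=np.array(info['T'] if T is None else T)
    d=T[:3,:3]@np.array([(u-info['cx'])/info['fx'],(v-info['cy'])/info['fy'],1.]); return T[:3,3],d
def onz(info,u,v,z,T=None):
    o,d=ray(info,u,v,T); return o+d*(z-o[2])/d[2]
def tri(rs):
    A=np.zeros((3,3));b=np.zeros(3)
    for o,d in rs:
        d=d/np.linalg.norm(d);P=np.eye(3)-np.outer(d,d);A+=P;b+=P@o
    p=np.linalg.solve(A,b); return p,[np.linalg.norm(np.cross(p-o,d/np.linalg.norm(d))) for o,d in rs]
def wristT(o,info):
    T=np.eye(4);T[:3,:3]=R.from_euler('xyz',o['ee_rot'],degrees=True).as_matrix();T[:3,3]=o['tcp_pos'];return T@np.array(info['tool_from_camera'])
E
python3 - <<'E'
from h import *
np.set_printoptions(precision=3,suppress=True)
o=arm.get_obs();print(o)
for n in ['scene','top','wrist']:
    i=arm.camera_info(n);print(n,i)
    save(n,n+'0')
E
```

```text
{'t': 0.0, 'joints': array([ 86.843,   2.34 ,   4.801,  -0.026, -92.561, -19.12 ]), 'qd': array([ 0.007,  0.025,  0.062,  0.038, -0.013, -0.093]), 'tau': array([ -0.   , -36.821,  34.743,   6.933,  -0.005,  -0.   ]), 'tcp_pos': array([0.227, 0.555, 0.23 ]), 'ee_rot': array([-179.992,   -0.102, -112.276]), 'contact_force': array([ 0.18 , -0.267,  0.362]), 'moment': array([-0.003, -0.001, -0.034]), 'grip_width': 0.08556545990765518}
scene {'fx': 407.73999897941565, 'fy': 407.73999897941565, 'cx': 256.9807441393611, 'cy': 194.35668656685905, 'T': array([[-0.55 ,  0.588, -0.593,  1.212],
       [ 0.835,  0.401, -0.377,  0.481],
       [ 0.016, -0.703, -0.711,  0.87 ],
       [ 0.   ,  0.   ,  0.   ,  1.   ]])}
top {'fx': 413.90417782127537, 'fy': 413.90417782127537, 'cx': 257.74739208734104, 'cy': 185.3703493771888, 'T': array([[-0.017, -0.99 ,  0.141,  0.369],
       [-1.   ,  0.019,  0.016,  0.039],
       [-0.018, -0.141, -0.99 ,  1.169],
       [ 0.   ,  0.   ,  0.   ,  1.   ]])}
wrist {'fx': 314.06022301282275, 'fy': 314.06022301282275, 'cx': 255.1950979672455, 'cy': 187.98265937385085, 'tool_from_camera': array([[ 1.   , -0.001,  0.001, -0.   ],
       [ 0.   ,  0.96 ,  0.278, -0.072],
       [-0.001, -0.278,  0.96 , -0.143],
       [ 0.   ,  0.   ,  0.   ,  1.   ]])}
```

View pics/top0.png

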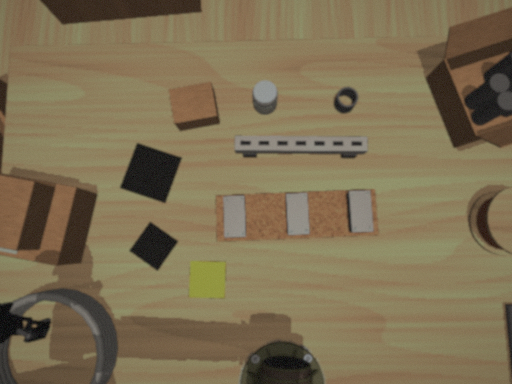

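View pics/scene0.png

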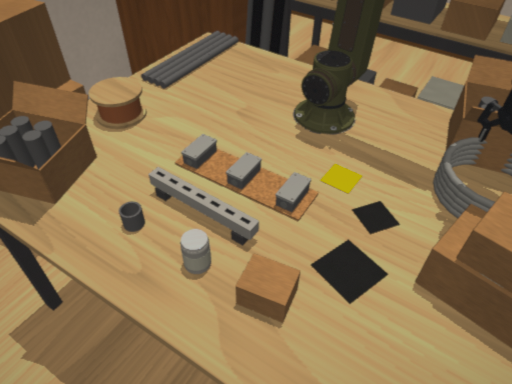

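View pics/wrist0.png

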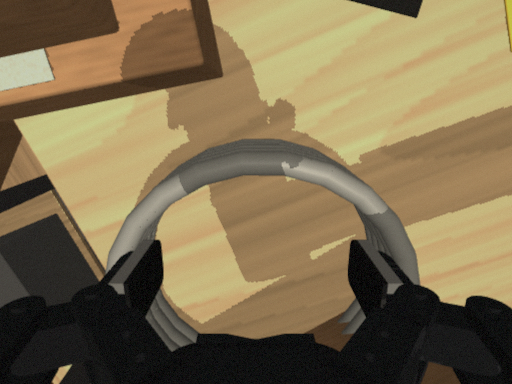

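The top view shows the boxes at about (234,216), (297,213) and (361,211), and the channel at (301,145). The larger black mat is at (151,173) and the smaller look-alike at (153,246). The carton is at (194,105), the can at (265,96) and the coupling at (346,99). The scene view shows the same layout. Next I'll measure them.

```bash
cat > m.py <<'E'
from h import *
np.set_printoptions(precision=4,suppress=True)
def show(name,f,gray_lo,gray_hi,smax,amin,roi):
    im=cv2.imread(f'pics/{f}.png');hsv=cv2.cvtColor(im,cv2.COLOR_BGR2HSV)
    m=((hsv[...,1]<smax)&(hsv[...,2]>gray_lo)&(hsv[...,2]<gray_hi)).astype(np.uint8)*255
    cs,_=cv2.findContours(m,cv2.RETR_EXTERNAL,cv2.CHAIN_APPROX_NONE)
    for c in cs:
        if cv2.contourArea(c)<amin: continue
        x,y,w,h=cv2.boundingRect(c)
        if not(roi[0]<x<roi[2] and roi[1]<y<roi[3]):continue
        print(name,gray_lo,cv2.contourArea(c),np.array(cv2.minAreaRect(c)[0]),np.round(cv2.minAreaRect(c)[1],1),round(cv2.minAreaRect(c)[2],1), cv2.approxPolyDP(c,4,True)[:,0].tolist())
show('top','top0',110,256,70,150,(100,60,400,250))
show('scene','scene0',110,256,60,150,(100,100,400,300))
show('top','top0',0,40,256,300,(100,60,400,280))
show('scene','scene0',0,40,256,300,(300,180,400,300))
for n,z in (('top',3),('scene',3)):
    im=cv2.imread(f'pics/{n}0.png')
    roi=im[70:260,110:400] if n=='top' else im[120:310,130:400]
    cv2.imwrite(f'pics/{n}0z.png',cv2.resize(roi,None,fx=2.75,fy=2.75,interpolation=cv2.INTER_NEAREST))
E
python3 m.py
```

```text
top 110 865.5 [234. 216.] [42. 22.] 90.0 [[224, 196], [224, 236], [245, 236], [244, 196]]
top 110 859.5 [297.4893 213.1566] [42.2 22.2] 88.2 [[306, 192], [286, 193], [288, 234], [309, 233]]
top 110 927.0 [353.4679 205.7623] [53.  38.9] 87.5 [[333, 182], [335, 187], [350, 187], [352, 231], [372, 231], [370, 191], [349, 189], [360, 181], [360, 186], [366, 181], [370, 187], [371, 182]]
top 110 245.5 [398.1742 184.2275] [12.2 54. ] 88.1 [[425, 178], [413, 183], [405, 178], [406, 185], [402, 178], [397, 185], [395, 179], [371, 180], [378, 191], [382, 186], [419, 185]]
top 110 1868.5 [301.0054 142.535 ] [134.2  15.4] 0.7 [[234, 136], [234, 149], [368, 150], [366, 136]]
top 110 445.0 [264.7308  90.8461] [23.9 24.7] 56.3 [[263, 79], [252, 94], [269, 102], [278, 92], [275, 84]]
scene 110 499.0 [194.5 241. ] [24. 27.] 90.0 [[185, 232], [183, 249], [195, 253], [206, 246], [203, 231]]
scene 110 502.5 [293.1098 186.4878] [18.6 33.1] 38.7 [[309, 178], [294, 172], [276, 194], [293, 201]]
scene 110 1327.5 [203.0414 197.8408] [118.7  12.9] 28.6 [[149, 173], [249, 230], [258, 221], [158, 167]]
scene 110 425.0 [243.5 165. ] [16.3 33.2] 45.0 [[260, 158], [245, 153], [227, 172], [242, 178]]
scene 110 368.5 [198.7131 145.6557] [14.2 33.8] 50.2 [[216, 140], [202, 134], [182, 152], [196, 157]]
top 0 979.0 [153.2249 245.6074] [31.7 33.2] 35.0 [[150, 224], [132, 250], [157, 267], [175, 241]]
top 0 1932.5 [150.4 172.3] [45.9 45.2] 18.4 [[138, 145], [122, 186], [163, 200], [179, 158]]
scene 0 2185.0 [349. 269.] [58.  45.3] 45.0 [[348, 241], [313, 265], [350, 301], [385, 273]]
scene 0 684.5 [375.2054 216.6676] [26.1 36.6] 72.9 [[379, 202], [354, 210], [370, 231], [396, 223]]
```

View pics/top0z.png

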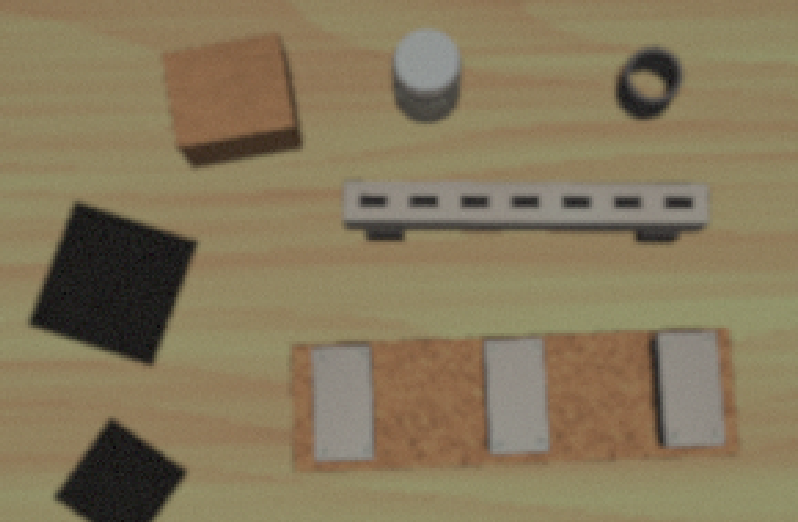

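View pics/scene0z.png

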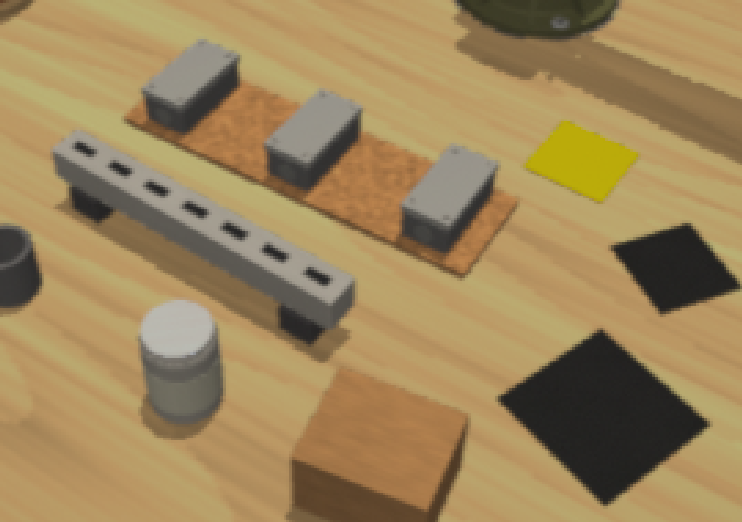

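```bash
cat > m2.py <<'E'
from h import *
np.set_printoptions(precision=4,suppress=True)
t=arm.camera_info('top');s=arm.camera_info('scene')
# corners top order: image TL,TR,BR,BL
P={'boxA(+y)':([[224,196],[244,196],[245,236],[224,236]],[[294,172],[276,194],[293,201],[309,178]]),
'boxB':([[286,193],[306,192],[309,233],[288,234]],[[245,153],[227,172],[242,178],[260,158]]),
'boxC':([[349.5,191],[370,191],[372,231],[352,231]],[[202,134],[182,152],[196,157],[216,140]]),
'ledge':([[234,136],[366,136],[368,150],[234,149]],[[249,230],[149,173],[158,167],[258,221]]),
'mat':([[138,145],[179,158],[163,200],[122,186]],[[350,301],[313,265],[348,241],[385,273]])}
for k,(a,b) in P.items():
    a=np.array(a,float)
    b=np.array(b,float)
    c=(a.mean(0),b.mean(0))
    print(k,'tri centre',tri([ray(t,*c[0]),ray(s,*c[1])]))
    if 'box' in k: # order of scene corners: try all cyclic shifts incl reversed
        best=min(((np.linalg.norm([tri([ray(t,*x),ray(s,*y)])[1][0] for x,y in zip(a,bb)]),i,r) for r,b2 in((0,b),(1,b[::-1])) for i in range(4) for bb in [np.roll(b2,i,0)]))
        print(best)
    z={'b':.058,'l':.075,'m':.004}[k[0]]
    for n,i,q in(('top',t,a),('scene',s,b)):
        w=np.array([onz(i,*x,z) for x in q]);e=np.linalg.norm(np.roll(w,-1,0)-w,axis=1)
        d=w[1]-w[0];d2=w[2]-w[1]
        print('  ',n,w.mean(0),'sides',e,'ang',np.degrees(np.arctan2(d[1],d[0])),np.degrees(np.arctan2(d2[1],d2[0])))
E
python3 m2.py
```

```text
boxA(+y) tri centre (array([0.4468, 0.1192, 0.0566]), [np.float64(0.002463068666944959), np.float64(0.0024630686669449833)])
(np.float64(0.005108631201516364), 0, 0)
   top [0.4459 0.1213 0.058 ] sides [0.0542 0.1074 0.0561 0.1075] ang -91.09769687329391 -179.28271494047945
   scene [0.4478 0.1174 0.058 ] sides [0.1086 0.0532 0.1077 0.0493] ang 2.0586992483595803 93.57339502769342
boxB tri centre (array([ 0.4519, -0.0502,  0.0558]), [np.float64(0.0023228163230035646), np.float64(0.0023228163230035333)])
(np.float64(0.004815965488030864), 0, 0)
   top [ 0.4509 -0.048   0.058 ] sides [0.054  0.1102 0.0559 0.1101] ang -88.21959746543297 -177.76877744244314
   scene [ 0.4535 -0.0512  0.058 ] sides [0.1025 0.0515 0.1051 0.0519] ang 3.3410779354852975 94.17842307228517
boxC tri centre (array([ 0.4541, -0.2207,  0.0547]), [np.float64(0.0020764685747596016), np.float64(0.0020764685747594754)])
(np.float64(0.004383438576282837), 3, 1)
   top [ 0.4531 -0.2181  0.058 ] sides [0.055  0.1072 0.0529 0.1073] ang -91.11056469526969 179.66902645243948
   scene [ 0.4565 -0.2202  0.058 ] sides [0.1073 0.0513 0.1019 0.0569] ang 3.6765944558781207 96.65571994828906
ledge tri centre (array([ 0.6389, -0.0593,  0.07  ]), [np.float64(0.0027706839037605216), np.float64(0.002770683903760504)])
   top [ 0.6393 -0.0607  0.075 ] sides [0.3574 0.0389 0.361  0.0362] ang -91.25508661574108 -175.1764196993757
   scene [ 0.6409 -0.0646  0.075 ] sides [0.357  0.0339 0.3559 0.0379] ang -92.22136703696933 174.4363672006451
mat tri centre (array([0.5804, 0.364 , 0.0014]), [np.float64(0.0016313961252275267), np.float64(0.0016313961252276139)])
   top [0.5797 0.3649 0.004 ] sides [0.1265 0.1287 0.1258 0.1268] ang -108.88699610608822 159.81222544705253
   scene [0.5807 0.3614 0.004 ] sides [0.1288 0.129  0.1275 0.1291] ang -109.0447972848156 161.05835184336757
```

The zoomed views show the three boxes, the channel and the larger mat clearly. The heights check out: box tops 0.055–0.057 m against 0.058 in the text, channel top 0.070 against 0.075. I'll move over the first box (+y side) and refine with the wrist camera.

```bash
cat > rel.py <<'E'
import sys
from h import *
o=arm.get_obs()
x,y,z,yaw=[float(a) for a in sys.argv[1:5]]
Rm=R.from_euler('xyz',o['ee_rot'],degrees=True).as_matrix()
d=Rm.T@(np.array([x,y,z])-o['tcp_pos'])*1000
dy=-((yaw-o['ee_rot'][2]+180)%360-180)
print('t',round(o['t'],2),'tcp',np.round(o['tcp_pos'],4),'rot',np.round(o['ee_rot'],2),'J',np.round(o['joints'],0),'w',round(o['grip_width'],4),'F',np.round(o['contact_force'],1))
print('tool shift mm',np.round(d,1),'turn',round(dy,2))
E
python3 rel.py 0.447 0.119 0.2 -88.8
```

```text
t 0.15 tcp [0.2273 0.555  0.2305] rot [-1.7999e+02 -8.0000e-02 -1.1227e+02] J [ 87.   2.   5.  -0. -93. -19.] w 0.0853 F [ 1.   0.4 -0.5]
tool shift mm [ 320.2 -368.6   31. ] turn -23.47
```

```bash
python3 -m inch '[[16,-18,1,-1,0],[48,-55,3,-4,0],[80,-92,6,-7,0],[112,-129,10,-10,0],[144,-166,14,-13,0],[176,-203,18,-16,0],[208,-240,22,-19,0],[240,-277,25,-21,0]]' 70; python3 rel.py 0.447 0.119 0.2 -88.8
```

```text
t: 0.95
tcp_pos: [0.3929, 0.226, 0.2056]
ee_rot: [180.0, -0.1, -91.1]
contact_force: [0.2, 0.3, -0.3]
grip_width: 0.0851
t 0.95 tcp [0.3929 0.226  0.2056] rot [ 1.7998e+02 -5.0000e-02 -9.1120e+01] J [ 56. -21. -18.   0. -93.  33.] w 0.0851 F [ 0.2  0.3 -0.3]
tool shift mm [106.  -56.2   5.7] turn -2.32
```

```bash
python3 -m inch '[[40,-21,2,-1,0],[75,-40,4,-2,0],[95,-50,5,-2.3,0],[103,-55,6,-2.3,0],[106,-56,6,-2.3,0],[106,-56,6,-2.3,0],[106,-56,6,-2.3,0],[106,-56,6,-2.3,0]]' 70
python3 - <<'E'
from h import *
o=arm.get_obs();save('wrist','w1');save('top','top1');print(o['tcp_pos'],o['ee_rot'])
i=arm.camera_info('wrist');print(onz)
im=cv2.imread('pics/w1.png');hsv=cv2.cvtColor(im,cv2.COLOR_BGR2HSV);print(hsv[190:200:5,200:320:10].tolist())
E
```

```text
t: 1.75
tcp_pos: [0.4465, 0.1198, 0.1997]
ee_rot: [180.0, -0.0, -88.7]
contact_force: [-0.6, -0.3, -0.4]
grip_width: 0.0855
[0.44651514 0.11980197 0.19973107] [ 1.79977530e+02 -4.46795253e-02 -8.87398329e+01]
<function onz at 0x7f40b1ab5120>
[[[17, 111, 189], [18, 124, 194], [15, 132, 187], [22, 34, 187], [21, 36, 191], [21, 34, 193], [23, 32, 190], [21, 31, 191], [20, 36, 191], [14, 138, 161], [13, 139, 169], [14, 137, 168]], [[18, 107, 196], [14, 140, 173], [17, 129, 193], [22, 34, 186], [22, 35, 189], [24, 34, 189], [22, 33, 192], [24, 32, 190], [22, 33, 192], [15, 130, 194], [14, 135, 162], [14, 138, 172]]]
```

View pics/w1.png

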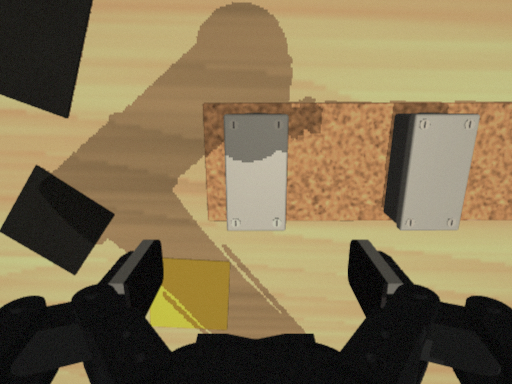

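The wrist view shows box A's lid with corners near (224,114), (288,114), (286,231) and (228,231). Box B is on the right, and the gripper is open.

```bash
cat > m3.py <<'E'
from h import *
np.set_printoptions(precision=4,suppress=True)
i=arm.camera_info('wrist');t=arm.camera_info('top');s=arm.camera_info('scene')
o={'tcp_pos':[0.44651514,0.11980197,0.19973107],'ee_rot':[179.97753,-0.04467953,-88.73983]}
T=wristT(o,i)
im=cv2.imread('pics/w1.png');hsv=cv2.cvtColor(im,cv2.COLOR_BGR2HSV)
m=((hsv[...,1]<75)&(hsv[...,2]>70)).astype(np.uint8)*255
m=cv2.morphologyEx(m,cv2.MORPH_OPEN,np.ones((5,5)))
cs,_=cv2.findContours(m,cv2.RETR_EXTERNAL,cv2.CHAIN_APPROX_NONE)
for c in cs:
    if cv2.contourArea(c)<3000: continue
    q=cv2.approxPolyDP(c,8,True)[:,0].astype(float);print(cv2.contourArea(c),q.tolist())
    if len(q)==4:
        w=np.array([onz(i,*x,.058,T) for x in q]);e=np.linalg.norm(np.roll(w,-1,0)-w,axis=1);d=np.roll(w,-1,0)-w
        print(w.mean(0),e,np.degrees(np.arctan2(d[:,1],d[:,0])))
        cc=q.mean(0)
        for tc,sc in(([234.25,216],[293,186.3]),([297.25,213],[243.5,165.3])):
            print(tri([ray(i,*cc,T),ray(s,*sc)]),tri([ray(i,*cc,T),ray(t,*tc)]))
# mat & board corners
print('board',onz(i,204,102,.010,T),onz(i,209,220,.010,T))
E
python3 m3.py
```

```text
7101.5 [[415.0, 114.0], [400.0, 229.0], [457.0, 229.0], [478.0, 115.0]]
[ 0.452  -0.0505  0.058 ] [0.1101 0.056  0.1092 0.0559] [-178.2862  -88.7989    1.7709   90.3535]
(array([0.4982, 0.0901, 0.16  ]), [np.float64(0.06883071447140433), np.float64(0.06883071447140432)]) (array([0.4664, 0.0908, 0.2659]), [np.float64(0.038260241668777686), np.float64(0.0382602416687777)])
(array([ 0.4548, -0.0507,  0.0578]), [np.float64(0.00015936515820249767), np.float64(0.00015936515820254507)]) (array([ 0.4527, -0.0492,  0.0577]), [np.float64(0.002487964764167986), np.float64(0.0024879647641679672)])
7003.5 [[224.0, 115.0], [227.0, 229.0], [284.0, 230.0], [287.0, 115.0]]
[0.4479 0.1188 0.058 ] [0.1091 0.056  0.1102 0.0557] [-178.8012  -89.8876    1.3297   91.2369]
(array([0.4514, 0.1188, 0.0602]), [np.float64(0.00014730909010089076), np.float64(0.00014730909010070523)]) (array([0.447 , 0.1205, 0.044 ]), [np.float64(0.0018014337116757655), np.float64(0.0018014337116757618)])
(array([0.5266, 0.0746, 0.1899]), [np.float64(0.0627617928029805), np.float64(0.06276179280298053)]) (array([0.4595, 0.0407, 0.1752]), [np.float64(0.08125994679228403), np.float64(0.08125994679228402)])
board [0.5119 0.1728 0.01  ] [0.3826 0.1702 0.01  ]
```

Box A is at (0.448, 0.119) and B at (0.452, −0.0505), with lid height about 0.058–0.060 m and yaw about 1.3°. The sizes fit. Descending on A.

```bash
python3 rel.py 0.448 0.119 0.013 -88.7; python3 -m inch '[[1,-1,15,0,0],[1,-1,50,0,0],[1,-1,90,0,0],[1,-1,130,0,0],[1,-1,160,0,0],[1,-1,178,0,0],[1,-1,186,0,0],[1,-1,186,0,0]]' 70; python3 rel.py 0.448 0.119 0.013 -88.7
```

```text
t 1.85 tcp [0.4466 0.1196 0.1998] rot [ 1.7998e+02 -4.0000e-02 -8.8760e+01] J [ 40. -19. -18.   0. -92.  51.] w 0.0853 F [0.5 0.3 0.5]
tool shift mm [  0.5  -1.5 186.8] turn -0.06
t: 2.65
tcp_pos: [0.4467, 0.118, 0.0123]
ee_rot: [179.9, -0.1, -88.7]
contact_force: [-0.9, -0.4, 0.3]
grip_width: 0.0853
t 2.65 tcp [0.4467 0.118  0.0123] rot [ 1.7986e+02 -1.2000e-01 -8.8750e+01] J [ 40. -15. -34.   0. -71.  51.] w 0.0853 F [-0.9 -0.4  0.3]
tool shift mm [-0.9 -1.3 -0.7] turn -0.05
```

Now I'll close, then lift.

```bash
python3 -m inch '[[0,0,0,0,0.4],[0,0,0,0,0.6],[0,0,0,0,0.6],[0,0,0,0,0.6],[0,0,0,0,0.6],[0,0,0,0,0.6],[0,0,0,0,0.6],[0,0,0,0,0.6]]' 70; python3 -c "
from h import *
i=arm.get_obs();print(i)"
```

```text
t: 3.45
tcp_pos: [0.4476, 0.1188, 0.0137]
ee_rot: [180.0, -0.0, -88.7]
contact_force: [-1.4, 3.0, 6.7]
grip_width: 0.0573
{'t': 3.45, 'joints': array([ 3.99917174e+01, -1.47420618e+01, -3.38161139e+01,  2.14729028e-02,
       -7.09465385e+01,  5.12720032e+01]), 'qd': array([-0.05581222, -0.02065435, -0.0082775 ,  0.03223927,  0.07615084,
       -0.01355749]), 'tau': array([ -1.35056064, -17.30001569,  29.43588138,   6.48154199,
        -0.19462765,   0.0371597 ]), 'tcp_pos': array([0.44757891, 0.1188113 , 0.01371345]), 'ee_rot': array([ 1.79996632e+02, -2.87146406e-02, -8.87292651e+01]), 'contact_force': array([-1.42094486,  2.97741794,  6.74347154]), 'moment': array([ 1.03014973,  0.6054001 , -0.06869069]), 'grip_width': 0.05732782037034765}
```

```bash
python3 -m inch '[[0,0,-10,0,0.8],[0,0,-35,0,0.8],[0,0,-70,0,0.8],[0,0,-90,0,0.8],[0,0,-100,0,0.8],[0,0,-100,0,0.8],[0,0,-100,0,0.8],[0,0,-100,0,0.8]]'
python3 -m inch '[[0,25,0,0,0.8],[0,-15,0,0,0.8],[0,25,0,0,0.8],[0,-15,0,0,0.8],[0,25,0,0,0.8],[0,-15,0,0,0.8],[0,0,0,0,0.8],[0,0,0,0,0.8]]'
cat > samp.py <<'E'
from h import *
F=[];X=[];t=[]
R0=R.from_euler('xyz',arm.get_obs()['ee_rot'],degrees=True).as_matrix()
im=None
for k in range(24):
    o=arm.get_obs();t.append(o['t']);F.append(R0.T@o['contact_force']);X.append(o['tcp_pos'])
    n=['top','wrist','scene'][k%3]; im=arm.grab_frame(n); cv2.imwrite(f'pics/s_{n}.png',im)
F=np.array(F);X=np.array(X);print('tool y F',np.round(F[:,1],2));print('tool x F',np.round(F[:,0],2));print('z',np.round(F[:,2],1))
print('t',t[0],t[-1],'x range mm',np.ptp(X,axis=0)*1000, X[-1],o['ee_rot'],o['grip_width'])
f=F[:,1]-F[:,1].mean();A=np.abs(np.fft.rfft(f))*2/len(f);fr=np.fft.rfftfreq(len(f),.05);print('spec',[(round(a,1),round(b,2)) for a,b in zip(fr,A)], 'std',f.std())
E
python3 samp.py
```

```text
t: 4.25
tcp_pos: [0.4467, 0.1184, 0.1118]
ee_rot: [179.8, -0.1, -88.7]
contact_force: [0.3, -0.9, -5.4]
grip_width: 0.0573
t: 5.05
tcp_pos: [0.4449, 0.1176, 0.1087]
ee_rot: [179.5, -0.3, -88.7]
contact_force: [-0.8, -0.3, -4.9]
grip_width: 0.0571
tool y F [ 0.74 -2.03 -2.23  0.17  2.82  0.08 -1.99 -1.92  1.18  2.05  0.7  -0.97
 -1.46  0.23  1.84  0.28 -1.37 -0.9  -0.36  1.07 -0.38  0.14 -1.48 -0.91]
tool x F [ 0.26 -0.21  0.11  0.16  0.73 -0.1   0.25 -0.89  0.71  0.59  0.28  1.14
 -0.02 -1.17  0.05 -0.75  0.61 -0.23 -0.13  0.76  0.4  -0.27  0.74 -0.36]
z [4.9 4.8 3.  3.1 4.6 5.1 4.8 4.5 3.8 4.4 4.6 5.3 4.  4.4 4.8 4.4 5.2 4.8
 5.1 4.1 5.1 5.2 5.4 4.3]
t 5.05 6.2 x range mm [2.24417786 1.02435846 3.59967938] [0.44682919 0.1184479  0.11187811] [ 1.79848256e+02 -1.03534019e-01 -8.87371934e+01] 0.057221184937779404
spec [(np.float64(0.0), np.float64(0.0)), (np.float64(0.8), np.float64(0.38)), (np.float64(1.7), np.float64(0.16)), (np.float64(2.5), np.float64(0.29)), (np.float64(3.3), np.float64(0.74)), (np.float64(4.2), np.float64(1.49)), (np.float64(5.0), np.float64(0.45)), (np.float64(5.8), np.float64(0.46)), (np.float64(6.7), np.float64(0.14)), (np.float64(7.5), np.float64(0.24)), (np.float64(8.3), np.float64(0.26)), (np.float64(9.2), np.float64(0.31)), (np.float64(10.0), np.float64(0.06))] std 1.3581089035889768
```

The lengthwise force on box A swings by about ±2 N at 4.2 Hz and decays, while the cross axis stays at noise level. A looks like the rattler. I'll set it back on its spot and test the other two for comparison.

```bash
python3 rel.py 0.4476 0.1188 0.0142 -88.7; python3 -m inch '[[0,-1,15,0,0.8],[0,-1,45,0,0.8],[0,-1,75,0,0.8],[0,-1,90,0,0.8],[0,-1,95,0,0.8],[0,-1,97.5,0,0.8],[0,-1,97.5,0,0.8],[0,-1,97.5,0,0.8]]'; python3 rel.py 0.4476 0.1188 0.0142 -88.7
```

```text
t 6.25 tcp [0.4466 0.1184 0.1118] rot [ 1.7982e+02 -1.1000e-01 -8.8740e+01] J [ 40. -18. -26.  -0. -82.  51.] w 0.0577 F [-1.7 -0.5 -5. ]
tool shift mm [-0.6 -1.3 97.6] turn -0.04
t: 7.05
tcp_pos: [0.4474, 0.1184, 0.0142]
ee_rot: [179.8, -0.1, -88.7]
contact_force: [-0.2, 0.7, -5.4]
grip_width: 0.0574
t 7.05 tcp [0.4474 0.1184 0.0142] rot [ 1.7983e+02 -9.0000e-02 -8.8740e+01] J [ 40. -15. -34.  -0. -71.  51.] w 0.0574 F [-0.2  0.7 -5.4]
tool shift mm [-0.4 -0.2 -0. ] turn -0.04
```

```bash
python3 -m inch '[[0,0,1,0,0.8],[0,0,1,0,0.8],[0,0,1,0,0.3],[0,0,1,0,0],[0,0,1,0,0],[0,0,1,0,0],[0,0,-15,0,0],[0,0,-50,0,0]]'; python3 rel.py 0.452 -0.0505 0.11 -88.7
```

```text
t: 7.85
tcp_pos: [0.4458, 0.1175, 0.062]
ee_rot: [179.5, -0.2, -88.8]
contact_force: [0.7, 0.8, 0.1]
grip_width: 0.0855
t 7.85 tcp [0.4458 0.1175 0.062 ] rot [179.54  -0.24 -88.76] J [ 40. -17. -30.  -0. -77.  51.] w 0.0855 F [0.7 0.8 0.1]
tool shift mm [168.3  -2.2 -47.4] turn -0.06
```

```bash
python3 -m inch '[[0,-2,-40,0,0],[20,-2,-50,0,0],[60,-3,-50,0,0],[105,-4,-50,0,0],[145,-5,-50,0,0],[165,-6,-50,0,0],[168,-6,-50,0,0],[168,-6,-45,0,0]]'; python3 rel.py 0.452 -0.0505 0.013 -88.7
```

```text
t: 8.65
tcp_pos: [0.4562, -0.0504, 0.1081]
ee_rot: [179.6, -0.2, -88.8]
contact_force: [0.3, -0.1, -0.1]
grip_width: 0.0854
t 8.65 tcp [ 0.4562 -0.0504  0.1081] rot [179.61  -0.23 -88.84] J [ 19. -19. -27.   0. -82.  72.] w 0.0854 F [ 0.3 -0.1 -0.1]
tool shift mm [-0.4  3.6 95.1] turn -0.14
```

```bash
python3 -m inch '[[0,2,20,0,0],[0,3,55,0,0],[0,3,80,0,0],[0,3,92,0,0],[0,3,95,0,0],[0,3,95,0,0],[0,3,95,0,0.4],[0,3,95,0,0.8]]' 70
python3 -m inch '[[0,0,0,0,0.8],[0,0,0,0,0.8],[0,0,0,0,0.8],[0,0,-10,0,0.8],[0,0,-40,0,0.8],[0,0,-75,0,0.8],[0,0,-95,0,0.8],[0,0,-100,0,0.8]]'; python3 rel.py 0.452 -0.0505 0.11 -88.7
```

```text
t: 9.45
tcp_pos: [0.4535, -0.0506, 0.0144]
ee_rot: [179.7, -0.2, -88.8]
contact_force: [0.6, -0.3, 0.2]
grip_width: 0.0589
t: 10.25
tcp_pos: [0.455, -0.0502, 0.1172]
ee_rot: [180.0, -0.2, -88.8]
contact_force: [-0.2, 0.0, -4.3]
grip_width: 0.0572
t 10.25 tcp [ 0.455  -0.0502  0.1172] rot [179.97  -0.18 -88.83] J [ 19. -20. -27.   0. -83.  72.] w 0.0572 F [-0.2  0.  -4.3]
tool shift mm [0.2 3.  7.2] turn -0.13
```

```bash
python3 -m inch '[[0,25,0,0,0.8],[0,-15,0,0,0.8],[0,25,0,0,0.8],[0,-15,0,0,0.8],[0,25,0,0,0.8],[0,-15,0,0,0.8],[0,0,0,0,0.8],[0,0,0,0,0.8]]'; python3 samp.py
```

```text
t: 11.05
tcp_pos: [0.453, -0.0505, 0.1139]
ee_rot: [179.6, -0.2, -88.8]
contact_force: [-0.5, -0.2, -4.9]
grip_width: 0.0577
tool y F [ 0.43 -0.17  0.07  0.48  0.18 -0.63  0.04  0.03 -0.51  0.59  0.18  0.02
  0.29  0.5   0.44 -0.3  -1.33 -0.14  0.16 -0.36  0.4   0.27  0.7  -0.33]
tool x F [ 0.16 -0.2   0.32 -0.7   0.72 -0.19 -0.   -0.61  0.16 -0.25  0.93 -0.07
 -0.16  0.35 -0.13 -0.72 -0.59  0.46 -0.01 -0.67  0.13  0.04  1.53 -0.09]
z [5.  4.2 4.7 4.4 4.4 3.9 4.4 4.8 5.5 3.4 4.  3.6 5.  4.9 4.5 4.5 5.3 4.9
 4.8 4.5 4.9 4.7 4.7 4.3]
t 11.05 12.2 x range mm [2.29335323 0.50308917 3.99789922] [ 0.45501609 -0.05017508  0.11722027] [ 1.79969278e+02 -1.79527839e-01 -8.88279015e+01] 0.0568249315373359
spec [(np.float64(0.0), np.float64(0.0)), (np.float64(0.8), np.float64(0.07)), (np.float64(1.7), np.float64(0.28)), (np.float64(2.5), np.float64(0.23)), (np.float64(3.3), np.float64(0.14)), (np.float64(4.2), np.float64(0.18)), (np.float64(5.0), np.float64(0.19)), (np.float64(5.8), np.float64(0.22)), (np.float64(6.7), np.float64(0.2)), (np.float64(7.5), np.float64(0.19)), (np.float64(8.3), np.float64(0.09)), (np.float64(9.2), np.float64(0.2)), (np.float64(10.0), np.float64(0.09))] std 0.4506442047747069
```

Box B is steady: std 0.45 N and 0.18 N at 4 Hz, against 1.36 and 1.5 N for A. So B goes on the channel. Next I'll raise it and measure the channel with the wrist camera.

```bash
python3 -m inch '[[0,-10,-15,0,0.8],[1,-30,-35,0,0.8],[3,-60,-60,0,0.8],[5,-90,-80,0,0.8],[8,-108,-88,0,0.8],[8,-115,-90,0,0.8],[8,-115,-90,0,0.8],[8,-115,-90,0,0.8]]'
python3 - <<'E'
from h import *
o=arm.get_obs();save('wrist','w2');print(o['tcp_pos'].tolist(),o['ee_rot'].tolist(),o['contact_force'])
E
```

```text
t: 13.05
tcp_pos: [0.5694, -0.0554, 0.2062]
ee_rot: [179.9, -0.2, -88.8]
contact_force: [0.5, -0.2, -4.8]
grip_width: 0.0573
[0.5693663342434228, -0.05544295696939209, 0.20620987027621468] [179.86509162128223, -0.17497725913122714, -88.82744714063794] [ 0.51261014 -0.22948419 -4.80992948]
```

View pics/w2.png

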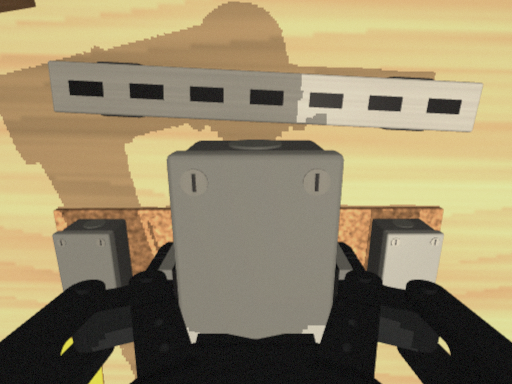

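The wrist view shows the channel top with corners near (50,62), (480,84), (472,131) and (54,110). The held box is level, and A and C are behind it on the board.

```bash
cat > m4.py <<'E'
from h import *
np.set_printoptions(precision=4,suppress=True)
i=arm.camera_info('wrist');t=arm.camera_info('top');s=arm.camera_info('scene')
o={'tcp_pos':[0.569366,-0.055443,0.20621],'ee_rot':[179.865,-0.175,-88.8274]}
T=wristT(o,i)
q=np.array([[50,62],[480.5,83.5],[472.5,131],[53.5,110]])
for z in(.07,.075):
    w=np.array([onz(i,*x,z,T) for x in q]);d=np.roll(w,-1,0)-w
    print(z,w.mean(0),np.linalg.norm(d,axis=1),np.degrees(np.arctan2(d[:,1],d[:,0])));
c=q.mean(0)
# diagonal crossing is the perspective-true centre
def cross(q):
    h=[np.append(x,1) for x in q];p=np.cross(np.cross(h[0],h[2]),np.cross(h[1],h[3]));return p[:2]/p[2]
cw=cross(q);ct=cross(np.array([[233.5,135.5],[367,135.5],[368,150.5],[234,149.5]]));cs=cross(np.array([[249,230.5],[148.5,173],[158,166.5],[258.5,221]]))
print(cw,ct,cs)
print(tri([ray(i,*cw,T),ray(t,*ct)]),tri([ray(i,*cw,T),ray(s,*cs)]),tri([ray(t,*ct),ray(s,*cs)]))
# boxes A and C lids top edges seen in w2
print('box A far edge',onz(i,92,221,.058,T))
print('C corners',[onz(i,u,v,.058,T) for u,v in((377,231),(440,231))],'A',[onz(i,u,v,.058,T) for u,v in((57,231),(120,231))])
E
python3 m4.py
```

```text
0.07 [ 0.6406 -0.0647  0.07  ] [0.3605 0.0398 0.3655 0.0387] [ -91.5195 -177.4525   88.3265   -4.8501]
0.075 [ 0.6406 -0.0645  0.075 ] [0.354 0.039 0.359 0.038] [ -91.5195 -177.4525   88.3265   -4.8501]
[263.9426  96.9397] [298.3222 142.7292] [197.8806 194.5479]
(array([ 0.6415, -0.0595,  0.0637]), [np.float64(0.0032473505661964755), np.float64(0.0032473505661964257)]) (array([ 0.6436, -0.065 ,  0.0829]), [np.float64(0.0040204702528971615), np.float64(0.004020470252897141)]) (array([ 0.6423, -0.0614,  0.0815]), [np.float64(0.007837667654897193), np.float64(0.007837667654897124)])
box A far edge [0.519  0.1047 0.058 ]
C corners [array([ 0.5134, -0.1803,  0.058 ]), array([ 0.5146, -0.2439,  0.058 ])] A [array([0.5075, 0.1411, 0.058 ]), array([0.5087, 0.078 , 0.058 ])]
```

```bash
python3 rel.py 0.643 0.012 0.15 178.4; python3 -m inch '[[-4,-4,0,5,0.8],[-12,-12,0,13,0.8],[-22,-22,5,21.5,0.8],[-32,-34,12,30,0.8],[-42,-46,20,38.5,0.8],[-52,-57,28,47,0.8],[-60,-66,38,55.5,0.8],[-66,-72,48,64,0.8]]';  python3 rel.py 0.643 0.012 0.12 178.4
```

```text
t 13.1 tcp [ 0.5693 -0.0555  0.2065] rot [179.89  -0.18 -88.82] J [ 15.  -2.  -2.   0. -90.  77.] w 0.0572 F [-0.1  0.5 -4.9]
tool shift mm [-66.1 -75.2  56.1] turn 92.78
t: 13.9
tcp_pos: [0.6395, 0.0125, 0.1575]
ee_rot: [-179.9, -0.2, -153.1]
contact_force: [0.2, 0.4, -4.2]
grip_width: 0.0573
t 13.9 tcp [0.6395 0.0125 0.1575] rot [-179.9    -0.19 -153.13] J [ 19.   9.   4.   0. -85.   8.] w 0.0573 F [ 0.2  0.4 -4.2]
tool shift mm [-3.1 -2.  37.5] turn 28.47
```

```bash
python3 -m inch '[[-1,-1,5,8,0.8],[-3,-2,15,16.5,0.8],[-3,-2,25,25,0.8],[-3,-2,34,28.5,0.8],[-3,-2,38,28.5,0.8],[-3,-2,38,28.5,0.8],[-3,-2,38,28.5,0.8],[-3,-2,38,28.5,0.8]]';  python3 rel.py 0.643 0.012 0.08 178.4;python3 - <<'E'
from h import *
save('wrist','w3');save('top','t3')
im=cv2.imread('pics/t3.png');cv2.imwrite('pics/t3z.png',cv2.resize(im[60:260,180:420],None,fx=3,fy=3))
E
```

```text
t: 14.7
tcp_pos: [0.6432, 0.012, 0.1204]
ee_rot: [-179.8, -0.0, 178.4]
contact_force: [0.9, 0.1, -4.6]
grip_width: 0.0575
t 14.7 tcp [0.6432 0.012  0.1204] rot [-1.7983e+02 -5.0000e-02  1.7842e+02] J [ 19.  10.   1.   0. -82. -21.] w 0.0575 F [ 0.9  0.1 -4.6]
tool shift mm [ 0.1  0.1 40.4] turn 0.02
```

View pics/w3.png

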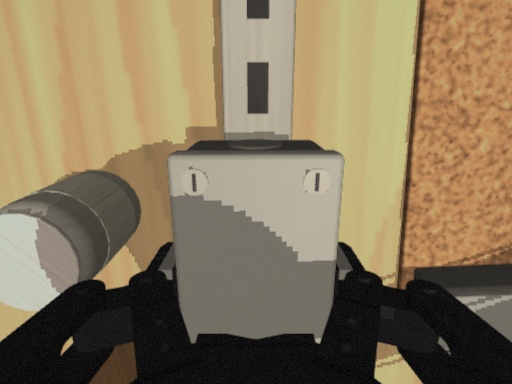

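View pics/t3z.png

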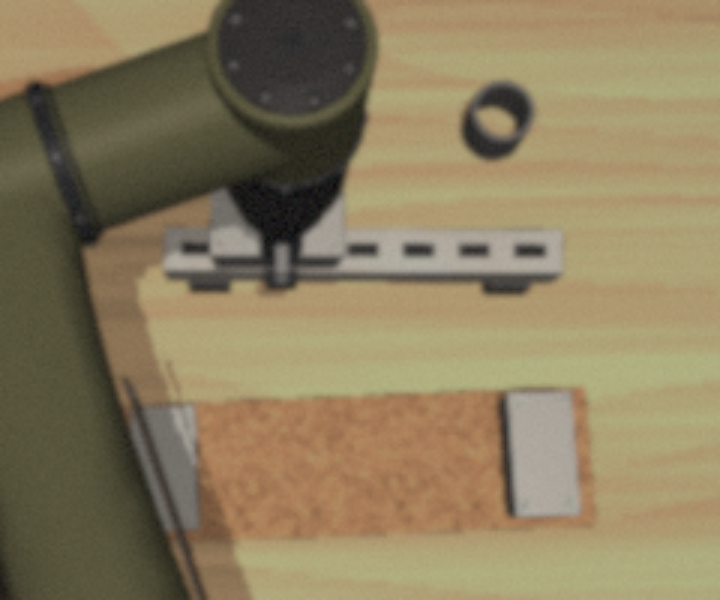

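In the wrist view the channel runs under the box, centred at about column 258 against the box's 256, so it is aligned. The can is clear on the left. Lowering.

```bash
python3 -m inch '[[0,0,8,0,0.8],[0,0,20,0,0.8],[0,0,30,0,0.8],[0,0,36,0,0.8],[0,0,39,0,0.8],[0,0,40,0,0.8],[0,0,40.5,0,0.8],[0,0,40.5,0,0.8]]';  python3 rel.py 0.643 0.012 0.079 178.4
```

```text
t: 15.6
tcp_pos: [0.6434, 0.0119, 0.0802]
ee_rot: [-179.8, -0.0, 178.4]
contact_force: [-0.5, 0.2, -4.3]
grip_width: 0.0577
t 15.6 tcp [0.6434 0.0119 0.0802] rot [-1.7984e+02 -2.0000e-02  1.7840e+02] J [ 19.  11.  -2.   0. -77. -21.] w 0.0577 F [-0.5  0.2 -4.3]
tool shift mm [0.4 0.1 1.2] turn -0.0
```

```bash
python3 -m inch '[[0,0,0.5,0,0.8],[0,0,1,0,0.8],[0,0,1.5,0,0.8],[0,0,1.5,0,0.8],[0,0,1.5,0,0.8],[0,0,1.5,0,0.8],[0,0,1.5,0,0.8],[0,0,1.5,0,0.8]]';  python3 rel.py 0.643 0.012 0.079 178.4
```

```text
t: 16.4
tcp_pos: [0.6436, 0.0118, 0.0799]
ee_rot: [-179.8, 0.0, 178.4]
contact_force: [-4.2, -0.8, 5.9]
grip_width: 0.0578
t 16.4 tcp [0.6436 0.0118 0.0799] rot [-1.7983e+02  4.0000e-02  1.7841e+02] J [ 19.  11.  -2.   0. -77. -21.] w 0.0578 F [-4.2 -0.8  5.9]
tool shift mm [0.6 0.2 0.9] turn 0.01
```

It has made contact: Fz went from −4.3 to +5.9 N at TCP 0.0799, so the channel top is about 0.075–0.076 m. I'll release and rise.

```bash
python3 -m inch '[[0,0,0,0,0.3],[0,0,0,0,0],[0,0,0,0,0],[0,0,0,0,0],[0,0,-15,0,0],[0,0,-45,0,0],[0,0,-75,0,0],[0,0,-85,0,0]]';  python3 - <<'E'
from h import *
save('wrist','w4');save('scene','sc4')
E
python3 rel.py 0.4545 -0.2205 0.13 -88.7
```

```text
t: 17.2
tcp_pos: [0.6451, 0.0119, 0.1706]
ee_rot: [-179.9, 0.4, 178.4]
contact_force: [0.6, 0.2, 1.0]
grip_width: 0.0856
t 17.3 tcp [0.6446 0.0122 0.1682] rot [-179.9     0.32  178.41] J [ 19.   9.   5.   0. -86. -21.] w 0.0853 F [-0.8  1.6  0.2]
tool shift mm [ 183.8 -237.8   37.6] turn -92.89
```

View pics/w4.png

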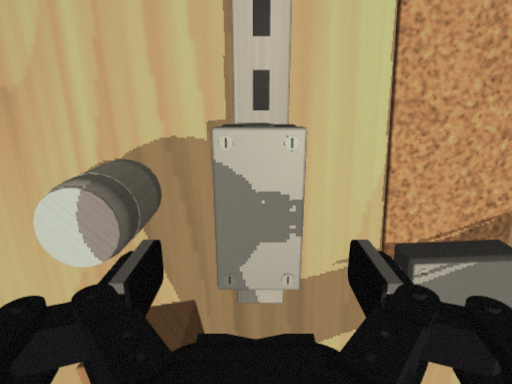

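View pics/sc4.png

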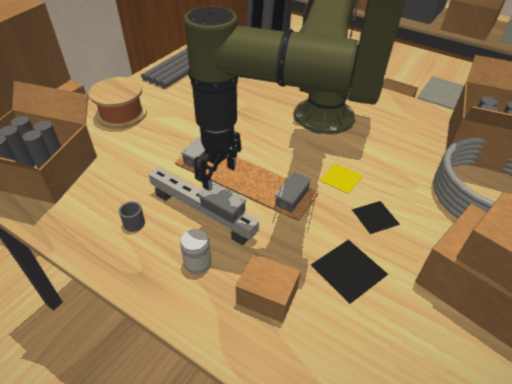

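Box B lies flat and centred on the channel: its lid spans columns 213–305 over the channel's 235–290. Now to box C.

```bash
python3 -m inch '[[8,-12,0,-6,0],[26,-38,0,-14,0],[50,-68,0,-22,0],[76,-100,0,-30,0],[102,-132,0,-38.5,0],[128,-164,0,-47,0],[150,-194,0,-55.5,0],[168,-216,0,-64,0]]'; python3 rel.py 0.4545 -0.2205 0.13 -88.7
```

```text
t: 18.1
tcp_pos: [0.4688, -0.2003, 0.1664]
ee_rot: [-179.8, 0.0, -117.3]
contact_force: [0.8, -0.3, -0.5]
grip_width: 0.0853
t 18.1 tcp [ 0.4688 -0.2003  0.1664] rot [-1.7976e+02  2.0000e-02 -1.1728e+02] J [ -0. -12. -15.   0. -86.  63.] w 0.0853 F [ 0.8 -0.3 -0.5]
tool shift mm [24.6  3.6 36.4] turn -28.58
```

```bash
python3 -m inch '[[8,1,0,-8,0],[20,3,0,-16.5,0],[25,4,0,-25,0],[25,4,0,-28.5,0],[25,4,0,-28.5,0],[25,4,0,-28.5,0],[25,4,0,-28.5,0],[25,4,0,-28.5,0]]'
python3 - <<'E'
from h import *
np.set_printoptions(precision=4,suppress=True)
o=arm.get_obs();save('wrist','w5');i=arm.camera_info('wrist');T=wristT(o,i)
im=cv2.imread('pics/w5.png');hsv=cv2.cvtColor(im,cv2.COLOR_BGR2HSV)
m=((hsv[...,1]<75)&(hsv[...,2]>70)).astype(np.uint8)*255
m=cv2.morphologyEx(m,cv2.MORPH_OPEN,np.ones((5,5)))
cs,_=cv2.findContours(m,cv2.RETR_EXTERNAL,cv2.CHAIN_APPROX_NONE)
for c in cs:
    if cv2.contourArea(c)<3000: continue
    q=cv2.approxPolyDP(c,8,True)[:,0].astype(float);print(cv2.contourArea(c),q.tolist())
    if len(q)==4:
        w=np.array([onz(i,*x,.058,T) for x in q]);d=np.roll(w,-1,0)-w
        print(w.mean(0),np.linalg.norm(d,axis=1),np.degrees(np.arctan2(d[:,1],d[:,0])))
        s=arm.camera_info('scene');print(tri([ray(i,*q.mean(0),T),ray(s,199,145.7)]))
E
python3 rel.py 0.4545 -0.2205 0.013 -88.7
```

```text
t: 18.9
tcp_pos: [0.4538, -0.2205, 0.1662]
ee_rot: [-179.8, -0.1, -88.8]
contact_force: [-0.1, -0.3, 0.0]
grip_width: 0.0854
8788.0 [[221.0, 116.0], [224.0, 245.0], [287.0, 245.0], [291.0, 117.0]]
[ 0.456  -0.2217  0.058 ] [0.1106 0.0553 0.1099 0.0547] [-179.1861  -88.9008    1.1339   90.3603]
(array([ 0.4582, -0.221 ,  0.0576]), [np.float64(0.001068413372696131), np.float64(0.0010684133726960525)])
t 18.95 tcp [ 0.4538 -0.2205  0.1663] rot [-1.7979e+02 -9.0000e-02 -8.8800e+01] J [ -3. -13. -16.   0. -87.  94.] w 0.0853 F [ 0.6 -0.3  0.4]
tool shift mm [-3.000e-01 -1.000e-01  1.533e+02] turn -0.1
```

View pics/w5.png

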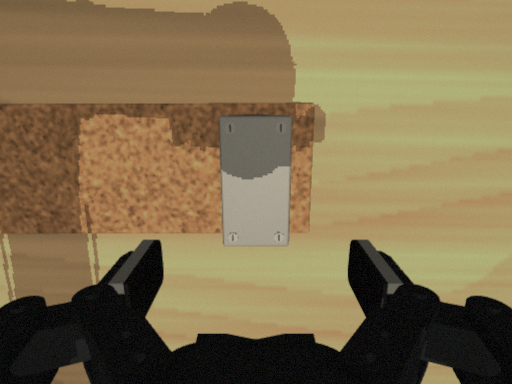

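Box C's lid spans columns 221–291 and rows 116–245, which puts it at (0.456, −0.2215) with height 0.058 m. It sits centred between the fingers.

```bash
python3 -m inch '[[1,-2,15,0,0],[1,-2,50,0,0],[1,-2,90,0,0],[1,-2,125,0,0],[1,-2,143,0,0],[1,-2,152,0,0],[1,-2,153,0,0],[1,-2,153,0,0]]' 70
python3 -m inch '[[0,0,0,0,0.5],[0,0,0,0,0.8],[0,0,0,0,0.8],[0,0,0,0,0.8],[0,0,0,0,0.8],[0,0,-10,0,0.8],[0,0,-40,0,0.8],[0,0,-75,0,0.8]]' 70
python3 -m inch '[[0,0,-10,0,0.8],[0,0,-20,0,0.8],[0,0,-20,0,0.8],[0,0,-20,0,0.8],[0,0,-20,0,0.8],[0,0,-20,0,0.8],[0,0,-20,0,0.8],[0,0,-20,0,0.8]]' 70
python3 -m inch '[[0,25,0,0,0.8],[0,-15,0,0,0.8],[0,25,0,0,0.8],[0,-15,0,0,0.8],[0,25,0,0,0.8],[0,-15,0,0,0.8],[0,0,0,0,0.8],[0,0,0,0,0.8]]'; python3 samp.py;  python3 rel.py 0.639 -0.138 0.15 178.4
```

```text
t: 19.75
tcp_pos: [0.457, -0.2219, 0.014]
ee_rot: [-179.7, -0.1, -88.8]
contact_force: [-0.4, -0.6, 0.7]
grip_width: 0.0851
t: 20.55
tcp_pos: [0.4546, -0.2213, 0.0877]
ee_rot: [180.0, -0.0, -88.8]
contact_force: [0.6, 0.3, -4.4]
grip_width: 0.0572
t: 21.35
tcp_pos: [0.4546, -0.2213, 0.1073]
ee_rot: [179.9, -0.0, -88.8]
contact_force: [-0.1, -0.3, -5.4]
grip_width: 0.0573
t: 22.15
tcp_pos: [0.4535, -0.2212, 0.1058]
ee_rot: [179.7, -0.0, -88.8]
contact_force: [-0.1, 0.7, -4.7]
grip_width: 0.0572
tool y F [ 0.06  0.63 -0.37 -0.38 -0.01 -0.05  0.45 -0.37  0.71 -0.55 -1.1  -1.2
  0.4   0.1  -0.77 -0.1   0.19  1.12  0.2   0.05 -0.3  -0.13  0.15  0.74]
tool x F [-0.7  -0.21  1.03 -1.1  -0.19  0.15  0.08  0.48 -0.06  0.04  0.54  0.47
 -0.55  0.34 -0.36 -0.2   0.28 -0.49 -0.28 -0.48  0.21  0.29 -0.18  0.11]
z [4.7 4.4 4.6 4.5 5.1 4.7 4.5 4.  5.  4.7 4.3 5.1 6.  4.7 5.  5.2 4.9 4.7
 5.3 4.3 5.1 4.2 4.3 4.5]
t 22.15 23.3 x range mm [1.60190521 0.0970202  2.46382016] [ 0.45451447 -0.2212857   0.10730271] [ 1.79923128e+02 -2.55776732e-02 -8.88217914e+01] 0.05754687932528136
spec [(np.float64(0.0), np.float64(0.0)), (np.float64(0.8), np.float64(0.28)), (np.float64(1.7), np.float64(0.19)), (np.float64(2.5), np.float64(0.28)), (np.float64(3.3), np.float64(0.29)), (np.float64(4.2), np.float64(0.28)), (np.float64(5.0), np.float64(0.29)), (np.float64(5.8), np.float64(0.19)), (np.float64(6.7), np.float64(0.02)), (np.float64(7.5), np.float64(0.13)), (np.float64(8.3), np.float64(0.18)), (np.float64(9.2), np.float64(0.29)), (np.float64(10.0), np.float64(0.02))] std 0.5498656123169707
t 23.35 tcp [ 0.4545 -0.2212  0.1073] rot [ 1.7993e+02 -2.0000e-02 -8.8820e+01] J [ -3. -11. -21.   0. -80.  94.] w 0.0572 F [-0.7 -0.  -4.9]
tool shift mm [ -79.4 -186.1  -42.9] turn 92.78
```

C is quiet too (0.28 N at 4 Hz, noise), so A is the rattler. C goes to the −y half of the channel.

```bash
python3 -m inch '[[-2,-5,-15,4,0.8],[-8,-20,-35,11,0.8],[-18,-42,-48,19,0.8],[-30,-70,-50,27.5,0.8],[-42,-100,-50,36,0.8],[-54,-130,-50,44.5,0.8],[-66,-156,-50,53,0.8],[-75,-175,-50,61.5,0.8]]'; python3 rel.py 0.639 -0.138 0.12 178.4
```

```text
t: 24.15
tcp_pos: [0.6293, -0.1417, 0.1562]
ee_rot: [180.0, -0.1, -150.6]
contact_force: [0.2, 0.1, -5.3]
grip_width: 0.0571
t 24.15 tcp [ 0.6293 -0.1417  0.1562] rot [ 1.7996e+02 -1.2000e-01 -1.5064e+02] J [  5.   9.   5.   0. -85.  24.] w 0.0571 F [ 0.2  0.1 -5.3]
tool shift mm [-10.3  -1.5  36.2] turn 30.96
```

```bash
python3 -m inch '[[-3,0,5,8,0.8],[-8,-1,12,16.5,0.8],[-10,-1.5,22,25,0.8],[-10.5,-1.5,32,31,0.8],[-10.5,-1.5,36,31,0.8],[-10.5,-1.5,36,31,0.8],[-10.5,-1.5,36,31,0.8],[-10.5,-1.5,36,31,0.8]]'; python3 rel.py 0.639 -0.138 0.08 178.4
python3 - <<'E'
from h import *
save('wrist','w6');save('scene','sc6')
E
```

```text
t: 24.95
tcp_pos: [0.6395, -0.138, 0.1211]
ee_rot: [-180.0, -0.0, 178.4]
contact_force: [-0.1, 0.2, -5.8]
grip_width: 0.0575
t 24.95 tcp [ 0.6395 -0.138   0.1211] rot [-1.7996e+02 -5.0000e-02  1.7844e+02] J [  5.  11.   3.   0. -82.  -7.] w 0.0575 F [-0.1  0.2 -5.8]
tool shift mm [ 0.5  0.  41.1] turn 0.04
```

View pics/w6.png

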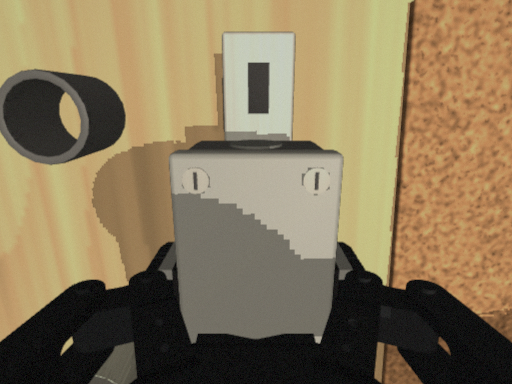

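View pics/sc6.png

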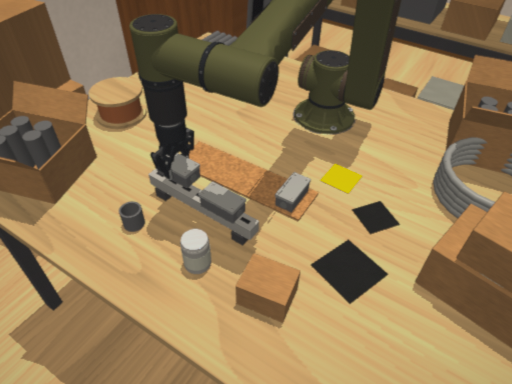

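The wrist view shows the channel (columns 223–295) centred under the held box (172–341). The scene view shows B resting at (225,200) and A still on the board at (293,190). Lowering C.

```bash
python3 -m inch '[[0,0,8,0,0.8],[0,0,20,0,0.8],[0,0,30,0,0.8],[0,0,36,0,0.8],[0,0,39,0,0.8],[0,0,40,0,0.8],[0,0,41,0,0.8],[0,0,41,0,0.8]]';  python3 rel.py 0.639 -0.138 0.079 178.4
```

```text
t: 25.85
tcp_pos: [0.6395, -0.1381, 0.0809]
ee_rot: [-180.0, -0.0, 178.4]
contact_force: [-4.1, 1.3, 0.1]
grip_width: 0.0575
t 25.85 tcp [ 0.6395 -0.1381  0.0809] rot [-1.7995e+02 -1.0000e-02  1.7840e+02] J [  5.  12.   0.   0. -78.  -7.] w 0.0575 F [-4.1  1.3  0.1]
tool shift mm [0.5 0.1 1.9] turn 0.0
```

Contact: Fz went from −5.8 to 0.1 N. I'll settle it another 0.5 mm, release and rise.

```bash
python3 -m inch '[[0,0,0.5,0,0.8],[0,0,0.5,0,0.8],[0,0,0.5,0,0.3],[0,0,0.5,0,0],[0,0,0.5,0,0],[0,0,0.5,0,0],[0,0,-15,0,0],[0,0,-45,0,0]]';  python3 rel.py 0.639 -0.138 0.17 178.4
python3 -m inch '[[0,0,-30,0,0],[0,0,-50,0,0],[0,0,-50,0,0],[0,0,-50,0,0],[0,0,-50,0,0],[0,0,-50,0,0],[0,0,-50,0,0],[0,0,-50,0,0]]'
python3 - <<'E'
from h import *
save('wrist','w7')
E
python3 rel.py 0.447 0.118 0.15 -88.7
```

```text
t: 26.65
tcp_pos: [0.6383, -0.138, 0.1246]
ee_rot: [-180.0, -0.3, 178.4]
contact_force: [0.0, -0.2, 0.0]
grip_width: 0.0856
t 26.65 tcp [ 0.6383 -0.138   0.1246] rot [-179.95   -0.28  178.4 ] J [  5.  11.   3.   0. -82.  -7.] w 0.0856 F [ 0.  -0.2  0. ]
tool shift mm [ -0.5  -0.  -45.4] turn 0.0
t: 27.45
tcp_pos: [0.6384, -0.1379, 0.174]
ee_rot: [-179.9, -0.3, 178.4]
contact_force: [-0.0, -0.4, 0.1]
grip_width: 0.0852
t 27.5 tcp [ 0.6384 -0.138   0.1742] rot [-179.95   -0.32  178.4 ] J [  5.  11.   8.   0. -88.  -7.] w 0.0852 F [ 0.1 -0.7 -0.2]
tool shift mm [198.3 250.5  25.1] turn -92.9
```

View pics/w7.png

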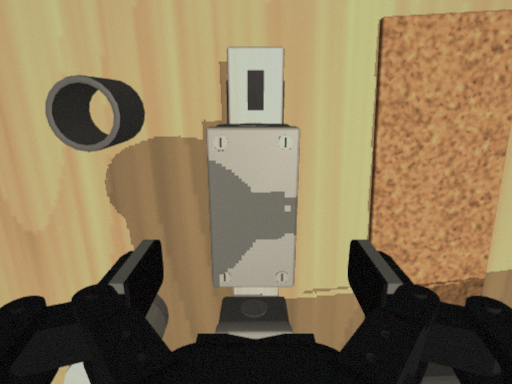

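C lies flat on the channel: lid columns 208–298 over the channel's 228–284, with B's end visible at (254,310). Now back to A.

```bash
python3 -m inch '[[10,12,0,-6,0],[32,40,0,-14,0],[58,73,0,-22,0],[85,107,0,-30,0],[112,141,0,-38.5,0],[139,175,0,-47,0],[163,206,0,-55.5,0],[183,231,0,-64,0]]'; python3 rel.py 0.447 0.118 0.15 -88.7
```

```text
t: 28.3
tcp_pos: [0.4607, 0.0994, 0.1752]
ee_rot: [179.8, -0.1, -117.2]
contact_force: [0.7, 0.2, -0.2]
grip_width: 0.0857
t 28.3 tcp [0.4607 0.0994 0.1752] rot [ 1.7976e+02 -1.3000e-01 -1.1721e+02] J [ 37. -18. -19.  -0. -89.  26.] w 0.0857 F [ 0.7  0.2 -0.2]
tool shift mm [-10.3  20.6  25.3] turn -28.51
```

```bash
python3 -m inch '[[-4,8,4,-8,0],[-9,18,8,-16.5,0],[-10,20.5,10,-25,0],[-10,20.5,10,-28.5,0],[-10,20.5,10,-28.5,0],[-10,20.5,10,-28.5,0],[-10,20.5,10,-28.5,0],[-10,20.5,10,-28.5,0]]'
python3 - <<'E'
from h import *
np.set_printoptions(precision=4,suppress=True)
o=arm.get_obs();save('wrist','w8');i=arm.camera_info('wrist');T=wristT(o,i)
im=cv2.imread('pics/w8.png');hsv=cv2.cvtColor(im,cv2.COLOR_BGR2HSV)
m=((hsv[...,1]<75)&(hsv[...,2]>70)).astype(np.uint8)*255
m=cv2.morphologyEx(m,cv2.MORPH_OPEN,np.ones((5,5)))
cs,_=cv2.findContours(m,cv2.RETR_EXTERNAL,cv2.CHAIN_APPROX_NONE)
for c in cs:
    if cv2.contourArea(c)<3000: continue
    q=cv2.approxPolyDP(c,8,True)[:,0].astype(float);print(cv2.contourArea(c),q.tolist())
    if len(q)==4:
        w=np.array([onz(i,*x,.058,T) for x in q]);d=np.roll(w,-1,0)-w
        print(w.mean(0),np.linalg.norm(d,axis=1),np.degrees(np.arctan2(d[:,1],d[:,0])))
E
python3 rel.py 0.4475 0.1185 0.013 -88.7
```

```text
t: 29.1
tcp_pos: [0.4471, 0.1175, 0.1653]
ee_rot: [179.7, 0.0, -88.8]
contact_force: [-0.2, 0.5, -0.6]
grip_width: 0.0854
8876.0 [[220.0, 115.0], [222.0, 244.0], [286.0, 245.0], [290.0, 116.0]]
[0.4492 0.1176 0.058 ] [0.1103 0.0561 0.1105 0.0544] [-179.6969  -89.7982    1.1919   90.41  ]
t 29.15 tcp [0.4471 0.1175 0.1653] rot [179.73   0.   -88.76] J [ 40. -19. -21.  -0. -88.  52.] w 0.0853 F [-0.4 -0.4 -0.8]
tool shift mm [ -0.9  -1.2 152.3] turn -0.06
```

View pics/w8.png

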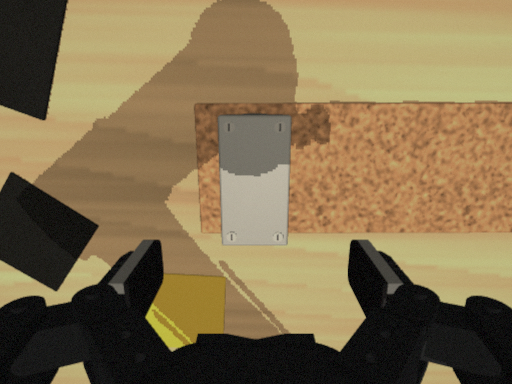

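A is centred under the gripper, with its lid at columns 220–290 and rows 115–245, unmoved since I set it back. Picking it up.

```bash
python3 -m inch '[[0,-2,15,0,0],[0,-2,50,0,0],[0,-2,90,0,0],[0,-2,125,0,0],[0,-2,143,0,0],[0,-2,151,0,0],[0,-2,152,0,0],[0,-2,152,0,0]]' 70
python3 -m inch '[[0,0,0,0,0.5],[0,0,0,0,0.8],[0,0,0,0,0.8],[0,0,0,0,0.8],[0,0,0,0,0.8],[0,0,-10,0,0.8],[0,0,-30,0,0.8],[0,0,-60,0,0.8]]' 70
python3 rel.py 0.580 0.363 0.2 -88.7
```

```text
t: 29.95
tcp_pos: [0.4489, 0.1178, 0.0141]
ee_rot: [179.8, 0.0, -88.8]
contact_force: [-0.3, -1.1, 1.4]
grip_width: 0.0853
t: 30.75
tcp_pos: [0.4468, 0.1166, 0.0719]
ee_rot: [179.4, -0.1, -88.8]
contact_force: [1.6, 0.9, -5.0]
grip_width: 0.0576
t 30.75 tcp [0.4468 0.1166 0.0719] rot [ 1.7942e+02 -1.4000e-01 -8.8780e+01] J [ 40. -17. -29.  -0. -78.  52.] w 0.0576 F [ 1.6  0.9 -5. ]
tool shift mm [-243.2 -137.1 -130.1] turn -0.08
```

```bash
python3 -m inch '[[-5,-3,-25,0,0.8],[-20,-12,-55,0,0.8],[-45,-26,-85,0,0.8],[-75,-43,-110,0,0.8],[-105,-60,-125,0,0.8],[-125,-70,-129,0,0.8],[-130,-73,-130,0,0.8],[-130,-73,-130,0,0.8]]'
python3 - <<'E'
from h import *
np.set_printoptions(precision=4,suppress=True)
o=arm.get_obs();save('wrist','w9');i=arm.camera_info('wrist');T=wristT(o,i)
im=cv2.imread('pics/w9.png')
m=((im.max(2)<50)).astype(np.uint8)*255
m=cv2.morphologyEx(m,cv2.MORPH_OPEN,np.ones((5,5)))
cs,_=cv2.findContours(m,cv2.RETR_EXTERNAL,cv2.CHAIN_APPROX_NONE)
for c in cs:
    if cv2.contourArea(c)<1500: continue
    q=cv2.approxPolyDP(c,8,True)[:,0].astype(float);print(cv2.contourArea(c),q.tolist())
    if len(q)==4:
        w=np.array([onz(i,*x,.004,T) for x in q]);d=np.roll(w,-1,0)-w
        print(w.mean(0),np.linalg.norm(d,axis=1))
E
python3 rel.py 0.580 0.363 0.196 -88.7
```

```text
t: 31.55
tcp_pos: [0.5177, 0.2485, 0.1991]
ee_rot: [179.2, -0.3, -88.8]
contact_force: [-0.5, -0.3, -5.6]
grip_width: 0.0572
37002.5 [[0.0, 342.0], [0.0, 383.0], [86.0, 383.0], [115.0, 344.0], [131.0, 340.0], [134.0, 383.0], [377.0, 383.0], [386.0, 311.0], [412.0, 326.0], [408.0, 346.0], [422.0, 350.0], [400.0, 352.0], [424.0, 383.0], [511.0, 383.0], [510.0, 342.0], [433.0, 283.0], [383.0, 286.0], [346.0, 245.0], [353.0, 270.0], [334.0, 280.0], [319.0, 344.0], [312.0, 334.0], [198.0, 334.0], [190.0, 344.0], [176.0, 280.0], [157.0, 270.0], [173.0, 241.0], [159.0, 227.0], [119.0, 288.0], [78.0, 283.0]]
16944.0 [[94.0, 5.0], [79.0, 78.0], [93.0, 101.0], [73.0, 108.0], [68.0, 139.0], [167.0, 173.0], [170.0, 149.0], [205.0, 137.0], [229.0, 58.0], [193.0, 43.0], [176.0, 49.0], [180.0, 38.0]]
t 31.6 tcp [0.5176 0.2479 0.1994] rot [179.27  -0.25 -88.78] J [ 45.  -1.  -2.  -0. -90.  46.] w 0.0571 F [-0.7 -0.6 -5.2]
tool shift mm [-113.8  -64.8    2.1] turn -0.08
```

View pics/w9.png

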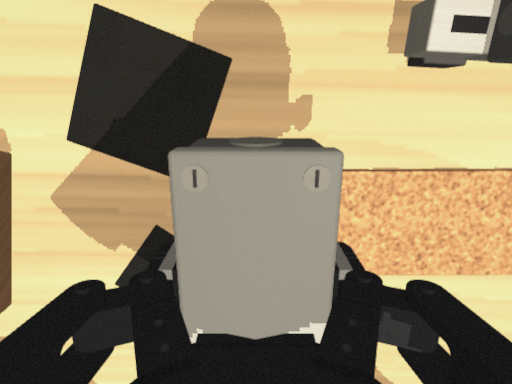

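The wrist view shows the big mat with corners near (96,4), (231,59) and (67,140), the fourth hidden behind the held box. I'll take its middle from the diagonal.

```bash
python3 - <<'E'
from h import *
np.set_printoptions(precision=4,suppress=True)
o={'tcp_pos':[.5177,.2485,.1991],'ee_rot':[179.2,-.3,-88.8]}
i=arm.camera_info('wrist');T=wristT(o,i)
a,b,c=[onz(i,u,v,.004,T) for u,v in((231.5,58.5),(66.5,140),(95,3.5))]
print((a+b)/2,np.linalg.norm(a-c),np.linalg.norm(b-c))
print(o, arm.get_obs()['ee_rot'])
E
python3 -m inch '[[-5,-3,0,0,0.8],[-20,-12,0,0,0.8],[-42,-24,0,0,0.8],[-65,-37,1,0,0.8],[-87,-50,1,0,0.8],[-103,-59,1,0,0.8],[-111,-63,1,0,0.8],[-113,-65,1,0,0.8]]'; python3 rel.py 0.580 0.363 0.196 -88.7
```

```text
[0.5806 0.3608 0.004 ] 0.13719463471596685 0.13850130197812302
{'tcp_pos': [0.5177, 0.2485, 0.1991], 'ee_rot': [179.2, -0.3, -88.8]} [179.2694  -0.2488 -88.7816]
t: 32.4
tcp_pos: [0.5801, 0.3623, 0.1963]
ee_rot: [179.2, -0.3, -88.8]
contact_force: [-0.7, -0.3, -4.2]
grip_width: 0.0576
t 32.4 tcp [0.5801 0.3623 0.1963] rot [179.21  -0.3  -88.78] J [ 48.  16.  16.  -0. -91.  43.] w 0.0576 F [-0.7 -0.3 -4.2]
tool shift mm [-0.7  0.1  0.3] turn -0.08
```

The mat middle is at (0.5805, 0.361–0.364) and the TCP at (0.580, 0.362). I'll hold still so the part stops swinging, then check.

```bash
python3 -m inch '[[0,0,0,0,0.8],[0,0,0,0,0.8],[0,0,0,0,0.8],[0,0,0,0,0.8],[0,0,0,0,0.8],[0,0,0,0,0.8],[0,0,0,0,0.8],[0,0,0,0,0.8]]' 70; python3 -m inch '[[0,0,0,0,0.8],[0,0,0,0,0.8],[0,0,0,0,0.8],[0,0,0,0,0.8],[0,0,0,0,0.8],[0,0,0,0,0.8],[0,0,0,0,0.8],[0,0,0,0,0.8]]' 70; python3 samp.py;python3 rel.py 0.580 0.363 0.196 -88.7
python3 - <<'E'
from h import *
save('scene','scF');im=save('top','tF');cv2.imwrite('pics/tFz.png',im)
E
```

```text
t: 33.2
tcp_pos: [0.5801, 0.3623, 0.1963]
ee_rot: [179.2, -0.3, -88.8]
contact_force: [-0.8, -0.0, -4.5]
grip_width: 0.0576
t: 34.0
tcp_pos: [0.5801, 0.3623, 0.1963]
ee_rot: [179.2, -0.3, -88.8]
contact_force: [-0.1, -0.1, -4.7]
grip_width: 0.057
tool y F [ 0.01 -0.14 -0.12  0.24 -1.18  0.05 -0.08  1.25 -0.4  -0.04 -0.58 -1.02
 -0.02 -0.23 -0.97 -0.07 -0.18 -0.46 -0.1   0.43 -0.6  -0.56 -0.09 -0.2 ]
tool x F [ 0.11  0.7   0.   -0.52 -0.76 -0.13 -0.13  0.96 -0.65 -0.23  0.24  0.37
  0.13 -0.2  -0.27 -0.64  0.07  0.46 -0.82 -0.15  0.42 -0.02 -0.29 -0.22]
z [4.7 4.8 5.  5.1 5.2 4.1 4.7 4.6 4.  5.  4.5 5.7 5.1 4.5 4.2 4.5 4.2 4.9
 5.  5.3 4.  4.7 4.5 4. ]
t 34.0 35.15 x range mm [0.04340868 0.04825452 0.07473083] [0.58007557 0.36226076 0.19627416] [179.19991124  -0.30292095 -88.77663251] 0.05700254180425679
spec [(np.float64(0.0), np.float64(0.0)), (np.float64(0.8), np.float64(0.14)), (np.float64(1.7), np.float64(0.17)), (np.float64(2.5), np.float64(0.19)), (np.float64(3.3), np.float64(0.27)), (np.float64(4.2), np.float64(0.14)), (np.float64(5.0), np.float64(0.17)), (np.float64(5.8), np.float64(0.21)), (np.float64(6.7), np.float64(0.25)), (np.float64(7.5), np.float64(0.1)), (np.float64(8.3), np.float64(0.26)), (np.float64(9.2), np.float64(0.18)), (np.float64(10.0), np.float64(0.3))] std 0.48725294500303196
t 35.2 tcp [0.5801 0.3623 0.1963] rot [179.2   -0.3  -88.78] J [ 48.  16.  16.  -0. -91.  43.] w 0.0571 F [-0.5  0.7 -5.3]
tool shift mm [-0.7  0.1  0.3] turn -0.08
```

View pics/scF.png

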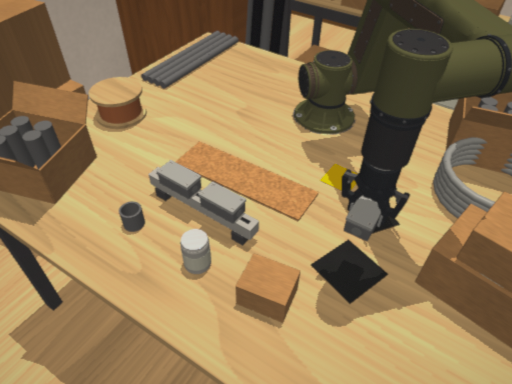

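View pics/tF.png

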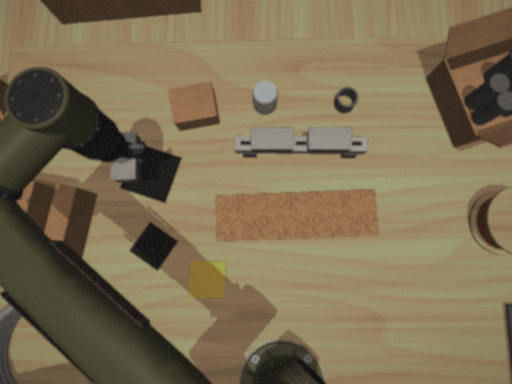

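The last views show B and C side by side, flat on the channel at (271,140) and (330,140) in the top view. The can, coupling and carton haven't moved. A is held over the large mat, and its offset to (125,157) in the top view is what parallax gives at about 0.2 m up. The arm is still. Handing in.

```bash
python3 -c "
from workcell import arm
print(arm.finish_job())"
```

```text
the job is handed in; nothing more can be done
None
```

I shook all three boxes, and the one on spot 3 (the +y side of the board) is the rattler. After the shake its lengthwise force swung about ±2 N at 4.2 Hz and died away. The boxes on spots 1 and 2 stayed at sensor noise, with a spread of about 0.5 N and no 4 Hz peak.

- **Packed boxes:** the spot 2 box is on the +y half of the channel and the spot 1 box on the −y half. Both lie flat, lid up and released, and I confirmed that in the last scene and top views.
- **Rattling box:** I set it back on its spot while I placed the other two, then picked it up again. At hand-in it was held with the TCP at (0.580, 0.362, 0.196). The mat's middle measured (0.580, 0.361–0.364), and the box's underside was about 0.19 m above the table. It was still: the TCP moved less than 0.1 mm and no swinging was left in the force readings.
- **Bystanders and time:** the can, coupling and carton look unmoved. The job was handed in at about 35 s.

**Checks that disagreed:**
- The held box leans 0.8° from level. The moves have no tilt axis, so I left it.
- Camera estimates of the channel height scattered from 64 to 83 mm. The contact force when setting the boxes down put it at about 75–76 mm, matching the text.
- A rough corner reading put the spot 1 box about 9 mm off in y. A closer look corrected it before I gripped that box.

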